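# Wedge up the stirrer platform and hold it

### The job

The stirrer stands on a hinged platform that lies nose-down on its steel frame. Pick up the tapered wooden wedge (not the flat spacer block), slide it along the bench tip first under the middle of the platform's front edge until that edge has just lifted off the frame, about 4 mm and never more than a centimetre, and finish while still gripping the wedge there, flat on the bench, for the end is judged with the wedge held. Let only the wedge lift the platform, and leave the other things on the bench where they are.

Things in the scene. Friction and masses are not known exactly. Their poses are not given: they have to be found in the camera images.
- wedge: Beech wedge, 133 mm long, 30 mm wide, about 90 g, lying left or right of the stand's approach. Origin on its underside below the middle of its grip block; x points to the thin tip, z up. Grip block at the thick end: x -14 to +14 mm, 30 mm wide in y, 50 mm tall. Ramp: 26 mm high at x = 14, falling evenly to 5 mm at the tip, x = 119.
- wedge_tip (a point): Middle of the wedge's thin tip, at its underside (119 mm ahead of its origin). A thin dark line crosses the ramp 65 mm back from the tip (x = 54), where it is 18 mm high: with the platform's front edge on that line the edge is lifted 4 mm.
- station: Levelling stand, fixed to the bench: rails, hinged platform, white stirrer. Origin on the bench under its middle; x points from the front edge to the rear hinge, z up. Rails 14 mm high, inner faces 59 mm left and right of the middle line, leave the bench free between them from the front to x = 70 mm. The stirrer body, 120 mm square, begins at x = -35 (knobs -47), top 67 mm above the bench.
- platform: Aluminium platform (210 mm deep, 160 mm wide, 8 mm thick) with the stirrer fixed on it, about 1 kg. Origin: middle of its lower front edge, at x = -110 mm of the stand and 15 mm ahead of the rails; x points to its hinge, 210 mm behind. The edge is 14 mm above the bench when it lies on the rails, rises as the platform lifts, presses with about 5 N and falls back by its own weight.
- spacer: Flat beech spacer block with the same grip block as the wedge but a level top 26 mm high, 108 mm long, 30 mm wide: a bystander. Origin under its grip block, x along it.
- beaker: Glass beaker, 70 mm across, 90 mm tall; origin under its middle. Bystander.
- reagent: Brown bottle, 70 mm across, 150 mm tall; origin under its middle. Bystander.
- jar: White plastic jar, 64 mm across, 75 mm tall; origin under its middle. Bystander.
- dish: Shallow white porcelain dish, 100 mm across, 20 mm tall; origin under its middle. Bystander.
- flask: Stoppered conical flask, 84 mm across at the foot, 146 mm tall; origin under its middle. Bystander.
There are look-alikes about, which are no part of the job. What is shaped like the wedge but yellow is not meant.

How it is judged:
On the way, in this order (a step that is already met when the one before it is completed fails the run):
1. the wedge is taken hold of (contact force between the fingers and wedge above 2 N), for 0.2 s.
2. the wedge lifts the platform's front edge off the frame (height (world z) of platform above 0.015 m and contact force between wedge and platform above 0.7 N), for 0.2 s.
At the end, for the whole second after the job is handed in: The platform's front edge is 1.5 to 7 mm above the frame, carried by the wedge alone, which lies flat on the bench, tip first under the edge and within 45 mm of the middle line, at rest, while the fingers still grip it (over 2 N). The arm does not touch the stand, nor the spacer the platform (height (world z) of platform between 0.0155 and 0.021 m and contact force between wedge and platform above 0.7 N and contact force between the fingers and wedge above 2 N and contact force between each of the arm, the fingers and station below 0.5 N and contact force between spacer and platform below 0.2 N and height (world z) of wedge below 0.005 m and angle between wedge's own z axis and vertical below 0.1 rad and x of wedge in the frame of station below -0.14 m and x of wedge_tip in the frame of station above -0.08 m and y of wedge_tip in the frame of station between -0.045 and 0.045 m and linear speed of wedge below 0.02 m/s); the arm keeps its last pose, push and grip.
It fails at once if the platform's front edge is raised more than about 11 mm (height (world z) of platform above 0.025 m).
It fails at once if the fingers or arm press on the stand (contact force between any of the fingers, the arm and station above 8 N).
It fails at once if another thing on the bench is shoved more than 40 mm or tipped over (distance of any of spacer, beaker, reagent, jar, dish, flask from where it was at the start of the episode above 0.04 m or angle between any of spacer, beaker, reagent, jar, dish, flask's own z axis and vertical above 0.6 rad).
It also fails if it takes over 42 s, if anything falls off the work surface, if the arm or the gripper's body presses on something with over 40 N, if the wrist force passes 120 N, or if a joint passes its speed limit or range.

### The arm

A 7-joint arm with a two-finger parallel gripper is mounted at the origin on the work surface. World frame = base frame: x ahead of the robot, y to its left, z up, the work surface at z = 0. Lengths are in m, angles in rad, forces in N, time in s.
With the tool pointing down it reaches from about 0.4 to 0.925 m from the base axis. Payload 5.6 kg.
Tool frame: the origin (TCP) lies midway between the tips of the shut fingers; the grasp point (between the pads) lies 19 mm behind it; z points along the fingers, y is the direction in which the jaws open and shut (so a half turn about z gives the same grasp; the last joint's range is limited). The gripper opens to 85 mm and grips with 20 to 120 N. Pads are 22 mm wide; open, the fingers measure 114 mm over their backs; the gripper's body (76 mm by 85 mm) begins 54 mm behind the grasp point. The pads swing forward as they close: fully open they stand 13 mm farther back than shut.
Start: joints at [-1.338, 0.468, -0.012, 1.603, 0.006, 1.071, -0.056], TCP at [0.177, 0.625, 0.231] pointing down, gripper open.
Joint ranges: [-2.53, 2.53], [-0.31, 2.02], [-1.57, 1.55], [0.28, 2.44], [-1.29, 4.43], [0.15, 1.84], [-2.92, 2.92]. Speed limits (rad/s): [2.57, 2.57, 3.14, 3.14, 3.14, 3.14, 3.14].

### API

Orientations are given as a unit quaternion [x, y, z, w].
In Python, from workcell import sense, grab_frame, finish_job gives the robot as it stands.
- The arm moves only by the tool drive_tool, never from a script. Its arguments are lists of equal length, an entry for each row: "xyz": the shift along the world's x, y, z in m, a list of three; "twist": the turn, a rotation vector about the world's x, y, z in rad, a list of three; "gripper": the closure in counts, from 0 (fully open) to 255 (shut). In form: {"xyz": [[dx, dy, dz], ...], "twist": [[wx, wy, wz], ...], "gripper": [gripper, ...]}. A call has 1 to 12 rows; each row shifts and turns the pose as measured when the row begins; what a row does not reach is not made up. A row lasts 1/12 s, in which the tool goes at most 41.7 mm and 7.16 degrees, less where a joint would pass 70% of its speed; a pose out of reach is approached as far as the arm can. A call with a gripper value outside its range is refused whole. The fingers move at their own pace and stop on an object; "force" is the grip in N (left out, the last holds). Time passes only in rows, so rows that do not move let the fingers close. It gives the time, the measured TCP pose, the force and the opening at its end, in the units of the state.
- sense(): the state, without advancing time (a new reading comes with each control period).
- grab_frame(name): name is "side" or "top"; returns a dict with "image" (420x560x3 uint8, blue, green, red), "z_map" (420x560 float32, m along the optical axis (not along the pixel's ray), 0 where there is no reading), "fx", "fy", "cx", "cy" (pixels), "eye" and "orientation" of the camera in the world. Camera axes: x right, y down, z forward; pixel columns grow to the right and rows downward; lengths in m; the calibration is good to about 2 mm. A picture is of the moment at which its call begins.
- finish_job(): hands the job in, once; it reports no verdict.
The state is a dict: "time": time; "qpos": joint angles; "qvel": joint speeds; "joint_efforts": joint torques, N m; "eef_pos": TCP position; "tool_rot": TCP orientation; "force": force on the tool from outside, world axes, zero at the start; "torque": the same for the moment, N m; "grip_width": opening from 0.0 (shut) to 1.0 (fully open).
Only numpy, scipy, OpenCV 4.12 (cv2) and the standard library are available. Lean on these libraries where they do the work, as an engineer would, in place of code of your own. Each camera call takes 0.05 s, during which the arm holds its last target.

## Working session

There is one attempt and no reset: what is moved stays moved. The work goes in short steps, Python scripts to look and compute and a tool call to move; the robot and the scene stay as the last step left them, time stands still between calls to the robot, and variables do not carry over. Pictures are saved under pics/ and viewed, and the job is handed in when it is done.

Besides the shell and the picture viewer there is one more tool, called as a command line: name --argument value ..., lists and objects as JSON in quotes. drive_tool: Moves the arm, as the interface text tells. Its arguments: {"type":"object","properties":{"xyz":{"type":"array","items":{"type":"array","items":{"type":"number"}}},"twist":{"type":"array","items":{"type":"array","items":{"type":"number"}}},"gripper":{"type":"array","items":{"type":"number"}},"force":{"type":"number"}},"required":["xyz","twist","gripper"]}

```bash
mkdir -p pics; ls; cat > h.py <<'E'
import numpy as np, cv2
from scipy.spatial.transform import Rotation as R
from workcell import sense, grab_frame, finish_job
def cloud(f):
    z=f["z_map"];v,u=np.mgrid[:z.shape[0],:z.shape[1]]
    P=np.stack([(u-f["cx"])/f["fx"]*z,(v-f["cy"])/f["fy"]*z,z],-1)
    W=P@R.from_quat(f["orientation"]).as_matrix().T+np.array(f["eye"])
    W[z==0]=np.nan
    return W
def ray(f,u,v,h):
    d=R.from_quat(f["orientation"]).apply([(u-f["cx"])/f["fx"],(v-f["cy"])/f["fy"],1.]);e=np.array(f["eye"])
    return e+d*(h-e[2])/d[2]
E
python3 - <<'E'
from h import *
import pickle
s=sense();print(s["time"],s["eef_pos"],s["tool_rot"],s["force"],s["grip_width"])
for n in("top","side"):
    f=grab_frame(n);cv2.imwrite(f"pics/{n}0.png",f["image"]);pickle.dump(f,open(f"{n}0.pkl","wb"))
    print(n,f["eye"],f["orientation"],f["fx"])
E
```

```text
pics
0.0 [0.17692388 0.62485174 0.23032574] [ 1.37520578e-01  9.90498496e-01 -9.02504708e-04 -7.06358238e-05] [0.67409492 0.0518256  0.12959439] 0.9975449578468631
top [ 0.38573099 -0.00720838  1.62071802] [ 0.71646602 -0.69666155  0.02801531 -0.02354284] 478.08470734484257
side [-0.00638829 -0.78325633  0.77119245] [ 0.86204201 -0.24939778  0.134569   -0.42020887] 379.5121824558861
```

View pics/top0.png

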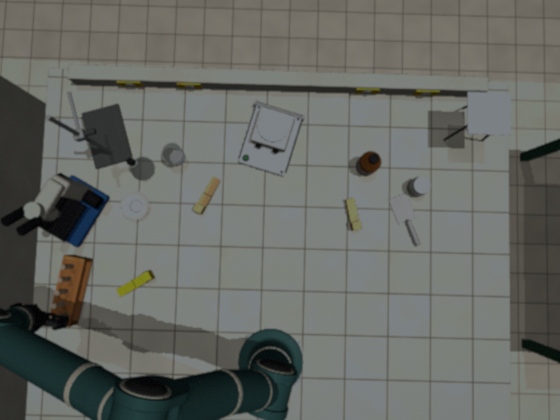

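View pics/side0.png

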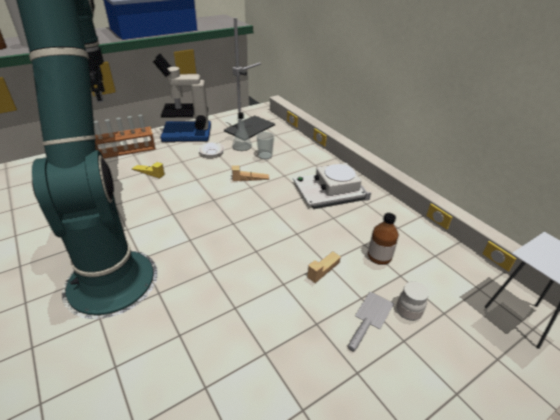

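Candidates for the wedge: a tan piece at top (206,195), a paler tan one at (353,214), and a bright yellow one at (136,282), which is the excluded look-alike. I'll enlarge them and check their heights.

```bash
python3 - <<'E'
from h import *
import pickle
t=pickle.load(open("top0.pkl","rb"));s=pickle.load(open("side0.pkl","rb"))
c=lambda f,u,v,w:cv2.resize(f["image"][v-w:v+w,u-w:u+w],(380,380),interpolation=cv2.INTER_CUBIC)
im=np.vstack([np.hstack([c(t,206,195,28),c(t,353,214,28)]),np.hstack([c(s,250,174,28),c(s,324,265,28)])])
cv2.imwrite("pics/cand.png",cv2.resize(im,(600,600)))
cv2.imwrite("pics/stand.png",c(t,270,138,45))
for n,f in(("top",t),("side",s)):
    W=cloud(f);hsv=cv2.cvtColor(f["image"],cv2.COLOR_BGR2HSV)
    m=((hsv[...,0]>8)&(hsv[...,0]<32)&(hsv[...,1]>85)&(hsv[...,2]>60)).astype(np.uint8)
    k,l,st,ce=cv2.connectedComponentsWithStats(m)
    for i in range(1,k):
        if st[i,4]>60:
            w=W[l==i];w=w[~np.isnan(w[:,0])]
            print(n,ce[i].round(),st[i,4],w.mean(0).round(3),"zpct",np.percentile(w[:,2],[5,50,95]).round(3),hsv[l==i].mean(0).round())
E
```

```text
top [128.  82.] 65 [0.91  0.5   0.061] zpct [0.052 0.062 0.07 ] [ 29. 168.  88.]
top [188.  84.] 67 [0.91  0.301 0.06 ] zpct [0.053 0.06  0.069] [ 28. 161.  90.]
top [367.  89.] 63 [ 0.91  -0.298  0.061] zpct [0.052 0.061 0.067] [ 30. 160.  89.]
top [427.  91.] 61 [ 0.91  -0.498  0.059] zpct [0.051 0.06  0.065] [ 29. 168.  88.]
top [207. 194.] 261 [0.546 0.227 0.02 ] zpct [0.005 0.018 0.051] [ 21. 104. 119.]
top [ 72. 281.] 1225 [0.248 0.645 0.061] zpct [0.006 0.069 0.089] [ 14. 157.  95.]
top [134. 284.] 319 [0.242 0.458 0.021] zpct [0.004 0.018 0.052] [ 30. 183. 119.]
side [185.  61.] 456 [0.65  1.052 0.178] zpct [0.125 0.181 0.227] [ 21. 160.  95.]
side [107.  79.] 321 [0.276 1.052 0.156] zpct [0.094 0.153 0.221] [ 21. 161.  89.]
side [ 5. 98.] 373 [-0.122  1.052  0.146] zpct [0.094 0.14  0.213] [ 22. 164.  88.]
side [292. 118.] 95 [0.909 0.492 0.042] zpct [0.016 0.044 0.063] [ 22. 132. 101.]
side [126. 142.] 883 [0.225 0.649 0.04 ] zpct [0.004 0.065 0.072] [ 12. 133. 110.]
side [320. 137.] 123 [0.908 0.292 0.042] zpct [0.017 0.044 0.062] [ 22. 136. 102.]
side [151. 169.] 298 [0.249 0.433 0.022] zpct [0.003 0.018 0.05 ] [ 24. 150. 151.]
side [246. 175.] 260 [0.529 0.227 0.019] zpct [0.005 0.016 0.049] [ 16. 106. 153.]
side [439. 216.] 288 [ 0.908 -0.304  0.042] zpct [0.016 0.044 0.063] [ 22. 145. 102.]
side [386. 234.] 454 [ 0.646 -0.32   0.103] zpct [0.078 0.103 0.126] [ 12. 158.  95.]
side [500. 255.] 397 [ 0.909 -0.504  0.042] zpct [0.016 0.045 0.063] [ 22. 150. 101.]
side [322. 267.] 447 [ 0.48  -0.273  0.029] zpct [0.01  0.026 0.05 ] [ 18.  99. 159.]
```

View pics/cand.png

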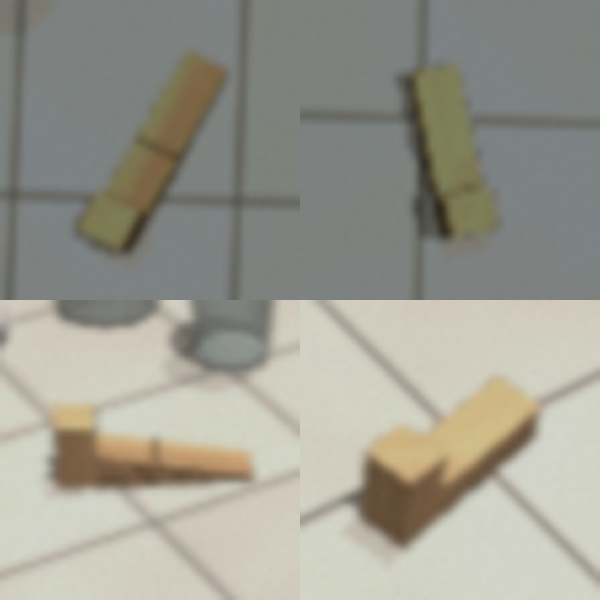

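View pics/stand.png

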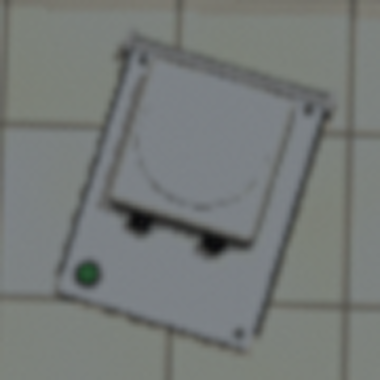

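The crop shows the wedge is the tan piece at top (206,195): it tapers to a thin tip pointing up-right and has a dark line across the ramp. The piece at (353,214) has a level top, so it is the spacer. Next I measure the wedge and stand poses.

```bash
cat > meas.py <<'E'
from h import *
def rect(P):
    (c,wh,a)=cv2.minAreaRect((P[:,:2]*1000).astype(np.float32));return np.round(c,1),np.round(wh,1),round(a,1)
def wedge(f,lo,hi):
    W=cloud(f);hsv=cv2.cvtColor(f["image"],cv2.COLOR_BGR2HSV)
    m=(hsv[...,0]>6)&(hsv[...,0]<34)&(hsv[...,1]>60)&(W[...,0]>lo[0])&(W[...,0]<hi[0])&(W[...,1]>lo[1])&(W[...,1]<hi[1])&(W[...,2]>0.003)
    P=W[m];top=P[P[:,2]>0.044];print("n",len(P),"block top c",top.mean(0).round(4),len(top),rect(top));print("all",rect(P))
    ramp=P[(P[:,2]<.04)];A=np.c_[ramp[:,:2],np.ones(len(ramp))]
    c=ramp.mean(0)[:2];d=np.linalg.svd(P[:,:2]-P[:,:2].mean(0))[2][0];
    if (d@(c-top.mean(0)[:2]))<0:d=-d
    print("dir",d.round(3),np.degrees(np.arctan2(d[1],d[0])).round(2)); s=(P[:,:2]-top.mean(0)[:2])@d;print("s range",s.min().round(4),s.max().round(4))
E
python3 - <<'E'
from meas import *
import pickle
t=pickle.load(open("top0.pkl","rb"));s=pickle.load(open("side0.pkl","rb"))
for f in(t,s): wedge(f,(.45,.15),(.65,.3))
W=cloud(t)
# bench level
print("bench",np.nanmedian(W[200:240,260:330,2]))
reg=(W[...,0]>.55)&(W[...,0]<.88)&(W[...,1]>-.12)&(W[...,1]<.16)
# platform top
P=W[reg&(W[...,2]>.017)&(W[...,2]<.03)];A=np.c_[P[:,:2],np.ones(len(P))];print("plate plane",np.linalg.lstsq(A,P[:,2],rcond=None)[0],len(P),np.percentile(P[:,2],[5,50,95]))
Q=W[reg&(W[...,2]>.012)&(W[...,2]<.09)];print("plate rect",rect(Q))
B=W[reg&(W[...,2]>.058)&(W[...,2]<.075)];print("body rect",rect(B),np.median(B[:,2]))
for name,f in(("t",t),):
    for (u,v) in ((239,161),(282,175),(303,119),(256,101)):print(u,v,ray(f,u,v,.022).round(4))
W=cloud(s);reg=(W[...,0]>.55)&(W[...,0]<.88)&(W[...,1]>-.12)&(W[...,1]<.16)
print("side bench",np.nanmedian(W[230:250,200:260,2]))
Q=W[reg&(W[...,2]>.017)&(W[...,2]<.026)];print("plate rect side",rect(Q),len(Q),np.percentile(Q[:,2],[5,50,95]))
B=W[reg&(W[...,2]>.058)&(W[...,2]<.075)];print("body side",rect(B))
E
```

```text
n 339 block top c [0.497  0.2515 0.0505] 71 (array([496.7, 251.8]), array([30.3, 26.4]), 65.1)
all (array([544. , 229.2]), array([ 30.9, 131.5]), 64.6)
dir [ 0.908 -0.419] -24.74
s range -0.0137 0.1177
n 308 block top c [0.4948 0.2471 0.0489] 36 (array([495.2, 248.2]), array([27.2, 21.2]), 62.1)
all (array([544.5, 228.2]), array([ 37. , 128.9]), 66.6)
dir [ 0.932 -0.362] -21.25
s range -0.0116 0.1174
bench -7.23853718063161e-05
plate plane [0.00397426 0.00076771 0.01957984] 1451 [0.01787427 0.02214094 0.027817  ]
plate rect (array([697.7,   6.3]), array([222.7, 304.9]), 75.8)
body rect (array([767. ,  14.1]), array([120. , 121.9]), 74.8) 0.06845397501483008
239 161 [0.6616 0.1246 0.022 ]
282 175 [ 0.6181 -0.0218  0.022 ]
303 119 [ 0.8121 -0.088   0.022 ]
256 101 [0.8697 0.0737 0.022 ]
side bench -0.0003685457828185301
plate rect side (array([742.4,  17.3]), array([166.1, 226.1]), 71.8) 869 [0.01858714 0.02168412 0.02449955]
body side (array([765.8,  12.6]), array([120. , 121.5]), 76.4)
```

```bash
python3 - <<'E'
from meas import *
import pickle
for n in("top","side"):
    f=pickle.load(open(n+"0.pkl","rb"));W=cloud(f)
    reg=(W[...,0]>.55)&(W[...,0]<.895)&(W[...,1]>-.12)&(W[...,1]<.15)
    m=(reg&(W[...,2]>.012)&(W[...,2]<.09)).astype(np.uint8)
    k,l,st,ce=cv2.connectedComponentsWithStats(m,connectivity=4);i=1+np.argmax(st[1:,4])
    P=W[l==i];print(n,st[i],rect(P))
    # plate + robust front edge in a frame with yaw guess
    for it,yaw in enumerate([-15.5,-16.5]):
        c,s_=np.cos(np.radians(yaw)),np.sin(np.radians(yaw));X=np.array([c,s_]);Y=np.array([-s_,c])
        Q=P[P[:,2]<.03]; x=Q[:,:2]@X;y=Q[:,:2]@Y
        # front edge: min x in y bins
        b=np.arange(np.percentile(y,5),np.percentile(y,95),.008);fx=[];fy=[]
        for a in b:
            q=(y>=a)&(y<a+.008)
            if q.sum()>3: fx.append(x[q].min());fy.append(a+.004)
        p=np.polyfit(fy,fx,1);yw=yaw-np.degrees(np.arctan(p[0]));print("front yaw",yw.round(2),"res",(np.polyval(p,fy)-fx).std().round(4))
        print(" y ext",np.percentile(y,[.5,99.5]).round(4),"x ext",np.percentile(x,[.5,99.5]).round(4))
    B=W[reg&(W[...,2]>.063)&(W[...,2]<.075)]
    print("body",rect(B))
    hull=cv2.convexHull((P[:,:2]*1000).astype(np.float32))[:,0];print(cv2.approxPolyDP(hull,12,True)[:,0].round())
E
```

```text
top [ 239  100   66   76 3100] (array([742.7,  21.3]), array([175.9, 221.4]), 74.4)
front yaw -15.55 res 0.0005
 y ext [0.1338 0.303 ] x ext [0.601  0.8193]
front yaw -15.57 res 0.0005
 y ext [0.1462 0.3154] x ext [0.5967 0.8154]
body (array([766.3,  13.8]), array([119.1, 119.4]), 74.8)
[[871.  70.]
 [658. 124.]
 [619. -25.]
 [825. -91.]]
side [ 293  163   78   44 2130] (array([741.6,  17.3]), array([169.4, 224.1]), 73.3)
front yaw -15.25 res 0.0006
 y ext [0.1307 0.298 ] x ext [0.6002 0.8165]
front yaw -15.29 res 0.0008
 y ext [0.1434 0.309 ] x ext [0.5958 0.8137]
body (array([766. ,  12.5]), array([119.8, 121.3]), 76.5)
[[838.  52.]
 [666. 126.]
 [618. -28.]
 [825. -93.]]
```

Poses measured:
- **Wedge:** origin about (0.4965, 0.2505), yaw −25°. Its size (131×31 mm) and block height (50 mm) match the description.
- **Stand:** yaw −15.4°, front-edge middle about (0.636, 0.049), plate top at 22 mm. The body centre agrees.

Moving above the wedge.

drive_tool --xyz '[[0.0267,-0.0312,0],[0.0267,-0.0312,0],[0.0267,-0.0312,0],[0.0267,-0.0312,0],[0.0267,-0.0312,0],[0.0267,-0.0312,0],[0.0267,-0.0312,0],[0.0267,-0.0312,0],[0.0267,-0.0312,0],[0.0267,-0.0312,0],[0.0267,-0.0312,0],[0.0267,-0.0312,0]]' --twist '[[0,0,-0.0134],[0,0,-0.0134],[0,0,-0.0134],[0,0,-0.0134],[0,0,-0.0134],[0,0,-0.0134],[0,0,-0.0134],[0,0,-0.0134],[0,0,-0.0134],[0,0,-0.0134],[0,0,-0.0134],[0,0,-0.0134]]' --gripper '[0,0,0,0,0,0,0,0,0,0,0,0]' --force 40

```text
time: 1.1
eef_pos: [0.488, 0.2452, 0.2255]
tool_rot: [0.21, 0.978, -0.002, -0.005]
force: [0.3, 0.7, -0.1]
grip_width: 1.0
```

drive_tool --xyz '[[0.008,0.005,0],[0,0,-0.04],[0,0,-0.04],[0,0,-0.03],[0,0,0]]' --twist '[[0,0,-0.01],[0,0,0],[0,0,0],[0,0,0],[0,0,0]]' --gripper '[0,0,0,0,0]'

```text
time: 1.52
eef_pos: [0.506, 0.2381, 0.1144]
tool_rot: [0.226, 0.974, -0.001, 0.0]
force: [-1.1, -1.1, -0.6]
grip_width: 1.001
```

```bash
cat >> h.py <<'E'
def tool(s):
    M=R.from_quat(s["tool_rot"]).as_matrix();print("t",round(s["time"],2),"tcp",np.round(s["eef_pos"],4),"yaw_jaw",np.degrees(np.arctan2(M[1,1],M[0,1])).round(2),"z",M[:,2].round(4),"F",np.round(s["force"],2),"w",round(float(s["grip_width"]),3))
    print("rotvec to straight down",np.cross(M[:,2],[0,0,-1]).round(4))
E
python3 - <<'E'
from h import *
tool(sense())
f=grab_frame("side");cv2.imwrite("pics/s1.png",cv2.resize(f["image"][120:230,180:320],None,fx=5,fy=5))
E
```

```text
t 1.52 tcp [0.506  0.2381 0.1144] yaw_jaw 63.88 z [ 1.0e-04 -2.9e-03 -1.0e+00] F [-1.08 -1.14 -0.59] w 1.001
rotvec to straight down [0.0029 0.0001 0.    ]
```

View pics/s1.png

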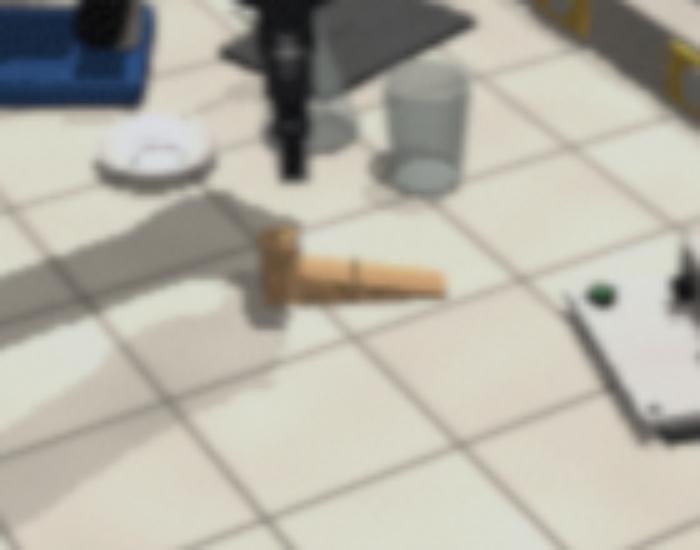

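The fingers hang above the wedge block, near picture (290,180), but the tool overshot by about 1 cm. I'll correct that and check before descending.

drive_tool --xyz '[[-0.0095,0.0124,0],[0,0,0],[0,0,0]]' --twist '[[0,0,0.019],[0,0,0],[0,0,0]]' --gripper '[0,0,0]'

```text
time: 1.82
eef_pos: [0.4987, 0.2541, 0.1206]
tool_rot: [0.216, 0.976, 0.001, 0.003]
force: [0.2, 0.2, 0.3]
grip_width: 1.0
```

```bash
python3 -c "
from h import *
tool(sense())"
```

```text
t 1.82 tcp [0.4987 0.2541 0.1206] yaw_jaw 65.11 z [ 0.0064  0.0012 -1.    ] F [0.19 0.23 0.28] w 1.0
rotvec to straight down [-0.0012  0.0064  0.    ]
```

drive_tool --xyz '[[-0.002,-0.0035,-0.02],[0,0,-0.02],[0,0,-0.02],[0,0,-0.01],[0,0,0],[0,0,0]]' --twist '[[-0.001,0.006,0],[0,0,0],[0,0,0],[0,0,0],[0,0,0],[0,0,0]]' --gripper '[0,0,0,0,0,0]'

```text
time: 2.32
eef_pos: [0.5023, 0.2583, 0.0602]
tool_rot: [0.212, 0.977, 0.008, 0.007]
force: [0.6, -0.5, 0.6]
grip_width: 1.003
```

```bash
python3 -c "
from h import *
tool(sense())"
```

```text
t 2.32 tcp [0.5023 0.2583 0.0602] yaw_jaw 65.48 z [ 0.0181  0.0133 -0.9997] F [ 0.61 -0.47  0.61] w 1.003
rotvec to straight down [-0.0133  0.0181  0.    ]
```

drive_tool --xyz '[[-0.006,-0.008,0],[0,0,0]]' --twist '[[-0.013,0.018,0],[0,0,0]]' --gripper '[0,0]'

```text
time: 2.48
eef_pos: [0.4968, 0.2506, 0.0625]
tool_rot: [0.212, 0.977, 0.001, 0.0]
force: [1.1, -1.0, 0.1]
grip_width: 0.997
```

```bash
python3 -c "
from h import *
tool(sense())"
```

```text
t 2.48 tcp [0.4968 0.2506 0.0625] yaw_jaw 65.51 z [ 1.1e-03  8.0e-04 -1.0e+00] F [ 1.11 -0.98  0.08] w 0.997
rotvec to straight down [-0.0008  0.0011  0.    ]
```

drive_tool --xyz '[[-0.001,-0.001,-0.014],[-0.001,-0.001,-0.014],[-0.001,-0.001,-0.014],[0,0,-0.004],[0,0,0]]' --twist '[[-0.003,0.003,0],[-0.003,0.003,0],[-0.003,0.003,0],[0,0,0],[0,0,0]]' --gripper '[0,0,0,0,0]'

```text
time: 2.9
eef_pos: [0.4949, 0.2477, 0.0147]
tool_rot: [0.212, 0.977, -0.004, -0.002]
force: [-0.8, 0.3, -0.9]
grip_width: 1.0
```

```bash
python3 - <<'E'
from h import *
tool(sense())
f=grab_frame("side");cv2.imwrite("pics/s2.png",cv2.resize(f["image"][120:230,180:320],None,fx=5,fy=5))
E
```

```text
t 2.9 tcp [0.4949 0.2477 0.0147] yaw_jaw 65.48 z [-0.005  -0.0067 -1.    ] F [-0.76  0.27 -0.92] w 1.0
rotvec to straight down [ 0.0067 -0.005   0.    ]
```

View pics/s2.png

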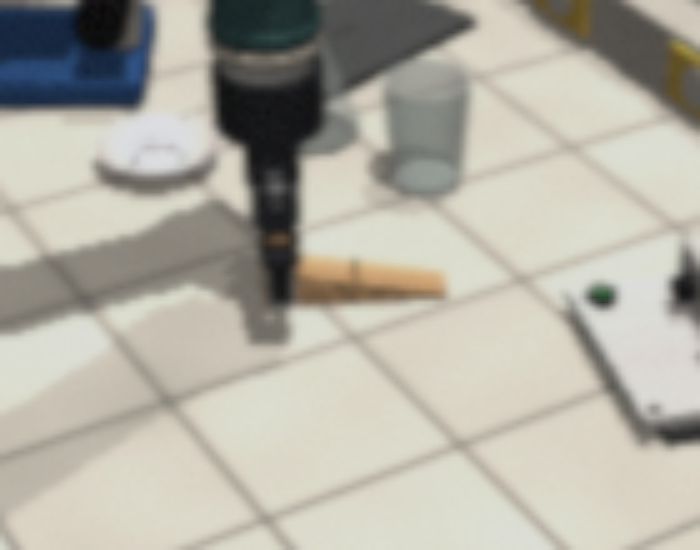

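The fingers straddle the grip block, with its middle near picture (280,270). Closing.

drive_tool --xyz '[[0.0015,0.0025,-0.001],[0,0,0],[0,0,0],[0,0,0],[0,0,0],[0,0,0],[0,0,0],[0,0,0],[0,0,0],[0,0,0]]' --twist '[[0.0067,-0.005,0],[0,0,0],[0,0,0],[0,0,0],[0,0,0],[0,0,0],[0,0,0],[0,0,0],[0,0,0],[0,0,0]]' --gripper '[255,255,255,255,255,255,255,255,255,255]' --force 50

```text
time: 3.78
eef_pos: [0.4972, 0.2509, 0.0149]
tool_rot: [0.212, 0.977, 0.001, 0.001]
force: [-0.5, -0.9, -1.8]
grip_width: 0.346
```

```bash
python3 - <<'E'
from meas import *
tool(sense())
for n in("top","side"):
    f=grab_frame(n);cv2.imwrite(f"pics/{n}3.png",cv2.resize(f["image"][100:240,160:330] if n=="top" else f["image"][120:230,180:320],None,fx=4,fy=4))
E
```

```text
t 3.78 tcp [0.4972 0.2509 0.0149] yaw_jaw 65.48 z [ 0.0019  0.0017 -1.    ] F [-0.55 -0.85 -1.85] w 0.346
rotvec to straight down [-0.0017  0.0019  0.    ]
```

View pics/side3.png

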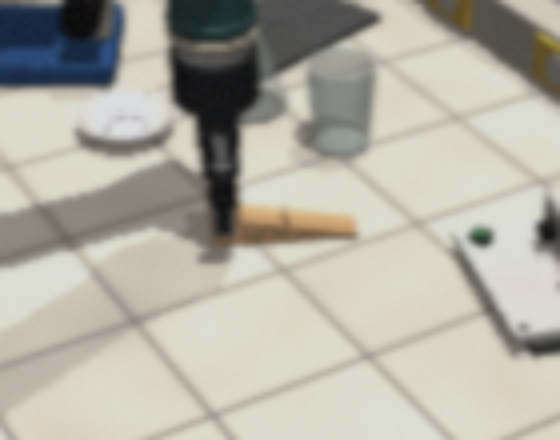

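View pics/top3.png

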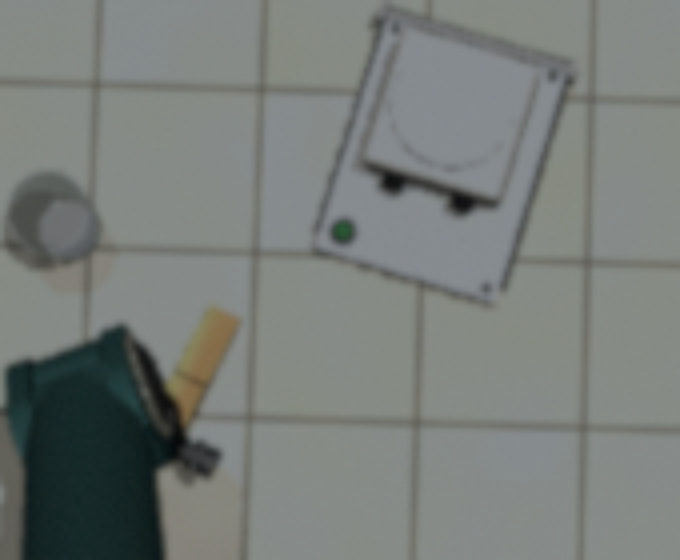

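The grip is good (opening about 29 mm). Next I lift slightly and carry the wedge to about 30 mm ahead of the front edge, on its middle line.

drive_tool --xyz '[[0,0,0.006],[0,-0.013,0.001],[0,-0.0135,0],[0,-0.0135,0],[0,-0.0135,0],[0,-0.0135,0],[0,-0.0135,0],[0,-0.0135,0],[0,-0.0135,0],[0,-0.0135,0],[0,-0.0135,0],[0,-0.0135,0]]' --twist '[[0,0,0],[0,0,0.014],[0,0,0.0145],[0,0,0.0145],[0,0,0.0145],[0,0,0.0145],[0,0,0.0145],[0,0,0.0145],[0,0,0.0145],[0,0,0.0145],[0,0,0.0145],[0,0,0.0145]]' --gripper '[255,255,255,255,255,255,255,255,255,255,255,255]'

```text
time: 4.88
eef_pos: [0.4978, 0.1017, 0.0268]
tool_rot: [0.126, 0.992, 0.003, 0.002]
force: [0.0, -0.4, -0.3]
grip_width: 0.345
```

```bash
python3 -c "
from h import *
tool(sense())"
```

```text
t 4.88 tcp [0.4978 0.1017 0.0268] yaw_jaw 75.47 z [ 0.0054  0.0054 -1.    ] F [ 0.02 -0.36 -0.27] w 0.345
rotvec to straight down [-0.0054  0.0054  0.    ]
```

drive_tool --xyz '[[-0.005,-0.01,-0.003],[0,0,0],[0,0,0]]' --twist '[[-0.005,0.005,-0.012],[0,0,0],[0,0,0]]' --gripper '[255,255,255]'

```text
time: 5.13
eef_pos: [0.4929, 0.0877, 0.0246]
tool_rot: [0.136, 0.991, -0.0, 0.0]
force: [0.1, 0.4, -0.7]
grip_width: 0.339
```

```bash
python3 -c "
from h import *
tool(sense())"
```

```text
t 5.13 tcp [0.4929 0.0877 0.0246] yaw_jaw 74.37 z [ 8.0e-04 -1.1e-03 -1.0e+00] F [ 0.09  0.38 -0.72] w 0.339
rotvec to straight down [0.0011 0.0008 0.    ]
```

Now lower it flat onto the bench (flat TCP z was 0.0149) and look.

drive_tool --xyz '[[0,0,-0.005],[0,0,-0.004],[0,0,-0.002],[0,0,0]]' --twist '[[0.001,0,0],[0,0,0],[0,0,0],[0,0,0]]' --gripper '[255,255,255,255]'

```text
time: 5.47
eef_pos: [0.4934, 0.0902, 0.014]
tool_rot: [0.135, 0.991, 0.0, 0.001]
force: [-0.5, -2.9, 5.2]
grip_width: 0.346
```

```bash
cat > look.py <<'E'
from meas import *
import sys
tag=sys.argv[1]
tool(sense())
for n in("top","side"):
    f=grab_frame(n);W=cloud(f)
    a=f["image"][100:240,160:330] if n=="top" else f["image"][140:230,220:360]
    cv2.imwrite(f"pics/{n}{tag}.png",cv2.resize(a,None,fx=4.5,fy=4.5,interpolation=cv2.INTER_CUBIC))
    hsv=cv2.cvtColor(f["image"],cv2.COLOR_BGR2HSV)
    m=(hsv[...,0]>6)&(hsv[...,0]<34)&(hsv[...,1]>60)&(W[...,0]>.47)&(W[...,0]<.72)&(W[...,1]>-.02)&(W[...,1]<.14)&(W[...,2]>.002)&(W[...,2]<.045)
    P=W[m];th=np.radians(-15.4);X=np.array([np.cos(th),np.sin(th)]);Y=np.array([-X[1],X[0]])
    if len(P)<10: continue
    x=P[:,:2]@X;y=P[:,:2]@Y
    d=np.linalg.svd(P[:,:2]-P[:,:2].mean(0),full_matrices=False)[2][0];d=d*np.sign(d[0])
    print(n,len(P),"x'",np.percentile(x,[1,99]).round(4),"y'",np.percentile(y,[2,50,98]).round(4),"yaw",np.degrees(np.arctan2(d[1],d[0])).round(1),"z",np.percentile(P[:,2],[2,98]).round(4))
    # top slope of ramp
    q=np.polyfit(x,P[:,2],1);print("   slope",q[0].round(3),"(flat: -0.2)")
    Q=W[(hsv[...,1]<60)&(W[...,2]>.017)&(W[...,2]<.035)];xx=Q[:,:2]@X;yy=Q[:,:2]@Y
    q=(yy>.145)&(yy<.29)&(xx>.60)&(xx<.66);
    if q.sum()>20:
        pl=np.polyfit(xx[q],Q[q,2],1);print("   plate z @front",np.polyval(pl,.602).round(4),q.sum(),"median",np.median(Q[q,2]).round(4))
E
python3 look.py 4
```

```text
t 5.47 tcp [0.4934 0.0902 0.014 ] yaw_jaw 74.53 z [ 1.7e-03  7.0e-04 -1.0e+00] F [-0.53 -2.89  5.19] w 0.346
rotvec to straight down [-0.0007  0.0017  0.    ]
top 88 x' [0.5258 0.5684] y' [0.2041 0.2153 0.2312] yaw 3.2 z [0.0025 0.0156]
   slope -0.149 (flat: -0.2)
   plate z @front 0.0223 648 median 0.022
side 289 x' [0.4367 0.5683] y' [0.1981 0.2063 0.2339] yaw -8.7 z [0.0028 0.0374]
   slope -0.113 (flat: -0.2)
   plate z @front 0.0219 443 median 0.0219
```

View pics/side4.png

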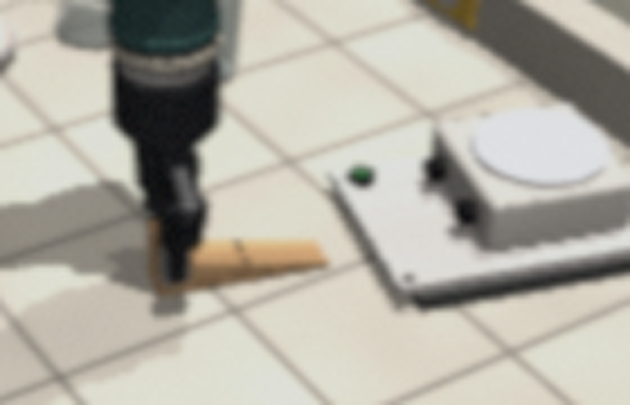

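View pics/top4.png

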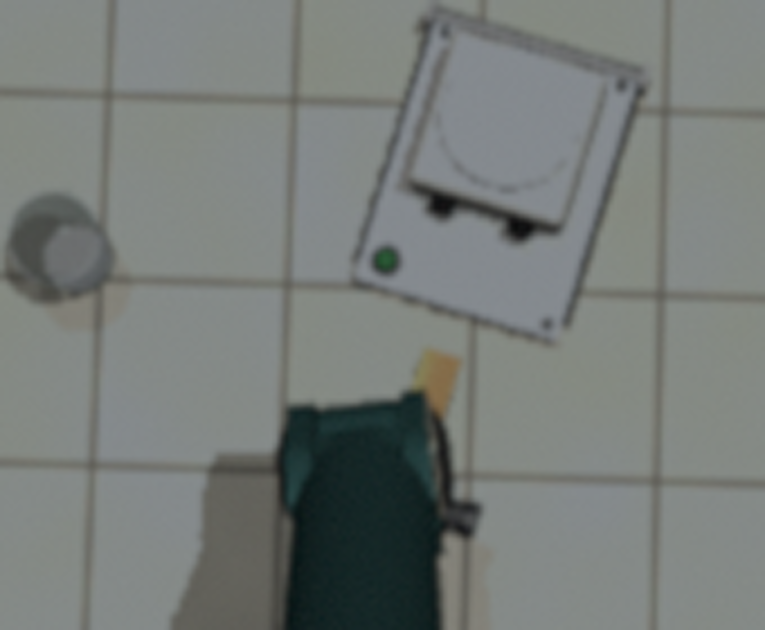

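The wedge lies on the bench, tip at x'=0.568 (top crop (440,355)), pointing at the middle of the front edge at x'≈0.600. Sliding it in about 65 mm; contact is expected at about 77 mm.

drive_tool --xyz '[[0.0096,-0.0027,0.0003],[0.0096,-0.0027,0],[0.0096,-0.0027,0],[0.0096,-0.0027,0],[0.0096,-0.0027,0],[0.0077,-0.0021,0],[0,0,0]]' --twist '[[0,0,0],[0,0,0],[0,0,0],[0,0,0],[0,0,0],[0,0,0],[0,0,0]]' --gripper '[255,255,255,255,255,255,255]'

```text
time: 6.15
eef_pos: [0.5523, 0.078, 0.0141]
tool_rot: [0.131, 0.991, 0.001, -0.0]
force: [0.4, -0.1, 0.7]
grip_width: 0.347
```

```bash
python3 look.py 5
```

```text
t 6.15 tcp [0.5523 0.078  0.0141] yaw_jaw 74.91 z [-6.0e-04  2.7e-03 -1.0e+00] F [ 0.37 -0.13  0.66] w 0.347
rotvec to straight down [-0.0027 -0.0006 -0.    ]
side 229 x' [0.4958 0.6037] y' [0.2009 0.2097 0.2347] yaw -8.9 z [0.003  0.0398]
   slope -0.119 (flat: -0.2)
   plate z @front 0.0219 437 median 0.0218
```

View pics/side5.png

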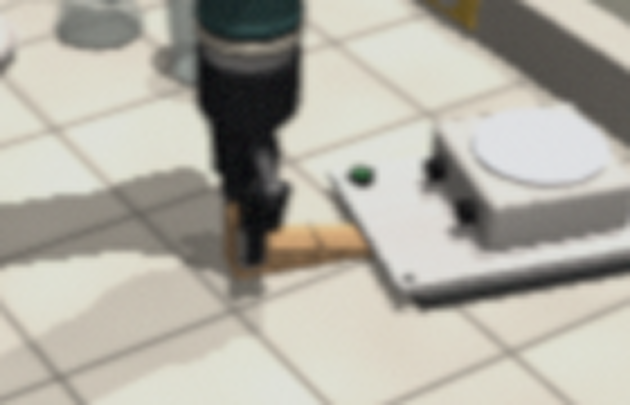

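The tip has gone under the edge (crop (370,245)) and the platform is still down at 22 mm. About 34 mm remain, with contact due in about 14 mm. Continuing slowly.

drive_tool --xyz '[[0.0056,-0.0036,0],[0.0056,-0.0036,0],[0.0048,-0.0014,0],[0.0048,-0.0014,0],[0,0,0]]' --twist '[[-0.0027,0,-0.005],[0,0,0],[0,0,0],[0,0,0],[0,0,0]]' --gripper '[255,255,255,255,255]'

```text
time: 6.67
eef_pos: [0.5685, 0.0703, 0.0142]
tool_rot: [0.132, 0.991, 0.0, -0.005]
force: [0.6, -1.4, 0.2]
grip_width: 0.346
```

```bash
cat >> look.py <<'E'
p=sense()["eef_pos"];print("tcp x'",(p[:2]@X).round(4),"y'",(p[:2]@Y).round(4))
E
python3 look.py 6
```

```text
t 6.67 tcp [0.5685 0.0703 0.0142] yaw_jaw 74.8 z [-0.0089  0.0019 -1.    ] F [ 0.6  -1.36  0.24] w 0.346
rotvec to straight down [-0.0019 -0.0089 -0.    ]
side 195 x' [0.5145 0.6017] y' [0.1981 0.2049 0.2277] yaw -12.8 z [0.0032 0.0383]
   slope -0.09 (flat: -0.2)
   plate z @front 0.0219 434 median 0.0219
tcp x' 0.5295 y' 0.2187
```

View pics/side6.png

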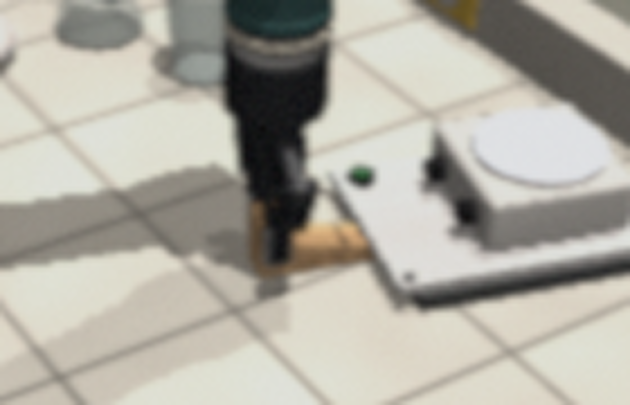

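The dark line at crop (345,237) is still about 15 mm outside the edge, and the platform is still down. Continuing in small steps.

drive_tool --xyz '[[0.0048,-0.0014,0],[0.0048,-0.0014,0],[0.0048,-0.0014,0],[0,0,0]]' --twist '[[-0.001,-0.006,0],[0,-0.003,0],[0,0,0],[0,0,0]]' --gripper '[255,255,255,255]'

```text
time: 7.1
eef_pos: [0.5698, 0.0703, 0.0141]
tool_rot: [0.13, 0.991, 0.0, -0.013]
force: [4.0, -0.7, -2.2]
grip_width: 0.348
```

```bash
python3 look.py 7
```

```text
t 7.1 tcp [0.5698 0.0703 0.0141] yaw_jaw 75.01 z [-0.0267  0.0038 -0.9996] F [ 4.02 -0.69 -2.16] w 0.348
rotvec to straight down [-0.0038 -0.0267 -0.    ]
side 188 x' [0.5148 0.6016] y' [0.1973 0.2056 0.2318] yaw -9.2 z [0.0033 0.0409]
   slope -0.123 (flat: -0.2)
   plate z @front 0.0222 432 median 0.0221
tcp x' 0.5305 y' 0.219
```

View pics/side7.png

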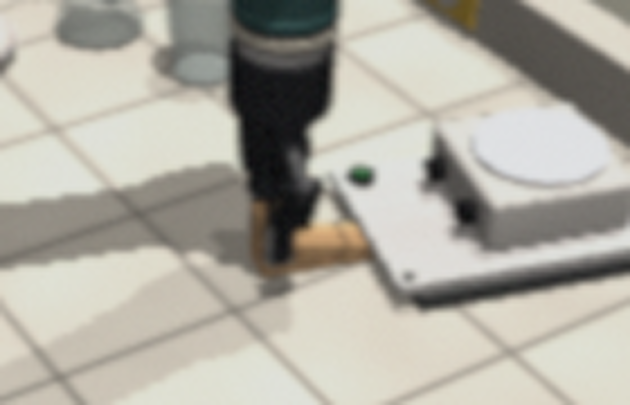

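The wedge now meets the edge: the resistance stops the small steps and pitches the tool slightly. I'll push with larger rows, a pitch correction and a firmer grip. A 10 mm advance lifts the edge only 2 mm.

drive_tool --xyz '[[0.0087,-0.0024,0],[0.0087,-0.0024,0],[0.0087,-0.0024,0]]' --twist '[[-0.003,-0.03,0],[-0.002,-0.03,0],[-0.002,-0.03,0]]' --gripper '[255,255,255]' --force 80

```text
time: 7.45
eef_pos: [0.5775, 0.0685, 0.0136]
tool_rot: [0.129, 0.992, 0.002, 0.012]
force: [-22.6, 4.9, 27.6]
grip_width: 0.339
```

```bash
python3 look.py 8
```

```text
t 7.45 tcp [0.5775 0.0685 0.0136] yaw_jaw 75.18 z [ 2.350e-02  9.000e-04 -9.997e-01] F [-22.57   4.92  27.55] w 0.339
rotvec to straight down [-0.0009  0.0235  0.    ]
side 176 x' [0.5218 0.6019] y' [0.1948 0.2059 0.2332] yaw -7.7 z [0.003  0.0407]
   slope -0.143 (flat: -0.2)
   plate z @front 0.0232 436 median 0.0233
tcp x' 0.5389 y' 0.2194
```

View pics/side8.png

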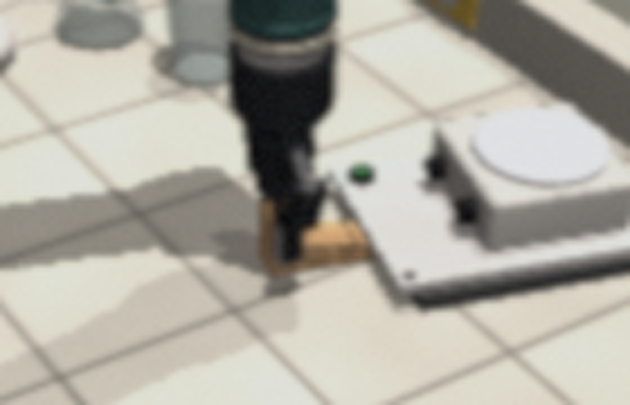

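The edge has risen about 1.2 mm. The tool presses down with about 27 N and is pitched the other way, so I ease both and advance further.

drive_tool --xyz '[[0.007,-0.002,0.001],[0.007,-0.002,0.001],[0.004,-0.001,0]]' --twist '[[0,0.01,0],[0,0,0],[0,-0.005,0]]' --gripper '[255,255,255]'

```text
time: 7.8
eef_pos: [0.5831, 0.067, 0.0144]
tool_rot: [0.127, 0.992, 0.001, -0.003]
force: [-8.6, 1.2, 4.8]
grip_width: 0.344
```

```bash
python3 look.py 9
```

```text
t 7.8 tcp [0.5831 0.067  0.0144] yaw_jaw 75.42 z [-0.0058  0.0028 -1.    ] F [-8.57  1.24  4.84] w 0.344
rotvec to straight down [-0.0028 -0.0058 -0.    ]
side 165 x' [0.5281 0.6031] y' [0.1959 0.2058 0.23  ] yaw -11.0 z [0.0027 0.0404]
   slope -0.121 (flat: -0.2)
   plate z @front 0.0249 433 median 0.0244
tcp x' 0.5443 y' 0.2195
```

View pics/side9.png

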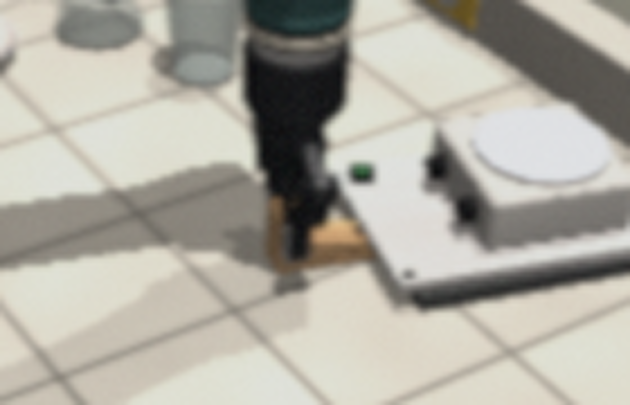

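The edge is up about 3 mm (24.9 against 21.9 mm). The dark line at crop (362,232) is just at the edge. One small final push, then hold and check.

drive_tool --xyz '[[0.006,-0.0018,0],[0.003,-0.0008,0],[0,0,0],[0,0,0],[0,0,0]]' --twist '[[-0.002,-0.008,0],[0,-0.004,0],[0,0,0],[0,0,0],[0,0,0]]' --gripper '[255,255,255,255,255]'

```text
time: 8.32
eef_pos: [0.5849, 0.0664, 0.0136]
tool_rot: [0.126, 0.992, 0.001, -0.004]
force: [-2.1, 0.7, 3.5]
grip_width: 0.335
```

```bash
python3 look.py 10
```

```text
t 8.32 tcp [0.5849 0.0664 0.0136] yaw_jaw 75.48 z [-0.0071  0.002  -1.    ] F [-2.1   0.66  3.53] w 0.335
rotvec to straight down [-0.002  -0.0071 -0.    ]
side 152 x' [0.53   0.6039] y' [0.1931 0.2062 0.2291] yaw -9.8 z [0.003  0.0415]
   slope -0.134 (flat: -0.2)
   plate z @front 0.0246 441 median 0.0246
tcp x' 0.5463 y' 0.2193
```

View pics/side10.png

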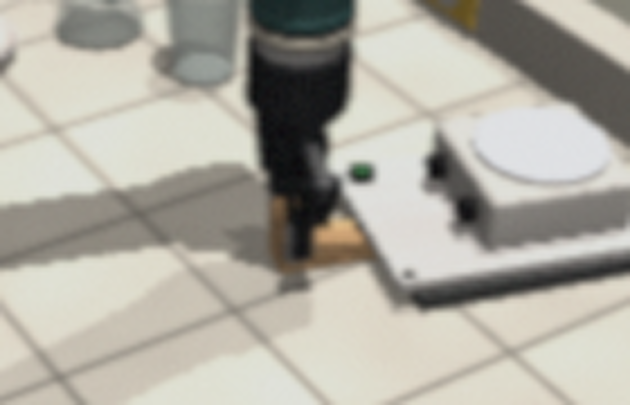

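The edge holds at about +3 mm with the line at the edge (crop (362,235)). Holding longer to check stability, wedge flatness and the bystanders.

drive_tool --xyz '[[0.002,-0.0006,0],[0,0,0],[0,0,0],[0,0,0],[0,0,0],[0,0,0],[0,0,0],[0,0,0]]' --twist '[[0,-0.004,0],[0,0,0],[0,0,0],[0,0,0],[0,0,0],[0,0,0],[0,0,0],[0,0,0]]' --gripper '[255,255,255,255,255,255,255,255]'

```text
time: 9.08
eef_pos: [0.585, 0.0664, 0.0136]
tool_rot: [0.126, 0.992, 0.001, -0.004]
force: [-2.9, 1.0, 3.0]
grip_width: 0.344
```

```bash
python3 look.py 11; python3 - <<'E'
from h import *
import pickle
for n in("top","side"):
    f0=pickle.load(open(n+"0.pkl","rb"));f=grab_frame(n)
    W=cloud(f);W0=cloud(f0)
    th=np.radians(-15.4);X=np.array([np.cos(th),np.sin(th)]);Y=np.array([-X[1],X[0]])
    for A,l in((W0,"before"),(W,"now")):
        x=A[...,:2]@X;y=A[...,:2]@Y
        for a in(.602,.615,.63,.645):
            q=(x>a)&(x<a+.015)&(y>.15)&(y<.285)&(A[...,2]>.016)&(A[...,2]<.035);print(n,l,a,np.median(A[q][:,2]).round(4) if q.any() else None,q.sum())
    if n=="side":
        x=W[...,:2]@X;y=W[...,:2]@Y
        hsv=cv2.cvtColor(f["image"],cv2.COLOR_BGR2HSV)
        m=(hsv[...,0]>6)&(hsv[...,0]<34)&(hsv[...,1]>60)&(x>.515)&(x<.57)&(y>.18)&(y<.25)
        P=W[m];print("block top z",np.percentile(P[:,2],[90,97,100]).round(4),"min",P[:,2].min().round(4))
    d=cv2.absdiff(f["image"],f0["image"]).max(-1)
    for nm,c in(("spacer",(353,214)),("reagent",(368,162)),("beaker",(173,155)),("dish",(134,206)),("jar",(419,186)),("flask",(143,168))) if n=="top" else (("spacer",(324,265)),("reagent",(384,240)),("jar",(411,300)),("beaker",(265,146)),("dish",(210,151)),("flask",(241,135))):
        print(n,nm,"maxdiff",d[c[1]-12:c[1]+12,c[0]-12:c[0]+12].max(),end="; ")
    print()
    if n=="side":cv2.imwrite("pics/fin.png",cv2.resize(f["image"][160:215,260:330],None,fx=8,fy=8,interpolation=cv2.INTER_CUBIC))
E
```

```text
t 9.08 tcp [0.585  0.0664 0.0136] yaw_jaw 75.49 z [-0.0077  0.0025 -1.    ] F [-2.91  1.05  3.04] w 0.344
rotvec to straight down [-0.0025 -0.0077 -0.    ]
side 150 x' [0.53   0.6043] y' [0.1965 0.2063 0.23  ] yaw -11.0 z [0.0022 0.0396]
   slope -0.129 (flat: -0.2)
   plate z @front 0.0247 439 median 0.0246
tcp x' 0.5464 y' 0.2193
top before 0.602 0.0219 170
top before 0.615 0.022 168
top before 0.63 0.022 165
top before 0.645 0.0221 168
top now 0.602 0.0246 47
top now 0.615 0.025 59
top now 0.63 0.0239 99
top now 0.645 0.0244 158
top spacer maxdiff 11; top reagent maxdiff 11; top beaker maxdiff 11; top dish maxdiff 11; top jar maxdiff 12; top flask maxdiff 12; 
side before 0.602 0.0219 98
side before 0.615 0.022 107
side before 0.63 0.0216 101
side before 0.645 0.0218 97
side now 0.602 0.0247 104
side now 0.615 0.0248 104
side now 0.63 0.0246 96
side now 0.645 0.0241 96
block top z [0.0519 0.0725 0.0799] min 0.0005
side spacer maxdiff 17; side reagent maxdiff 16; side jar maxdiff 18; side beaker maxdiff 186; side dish maxdiff 18; side flask maxdiff 17;
```

View pics/fin.png

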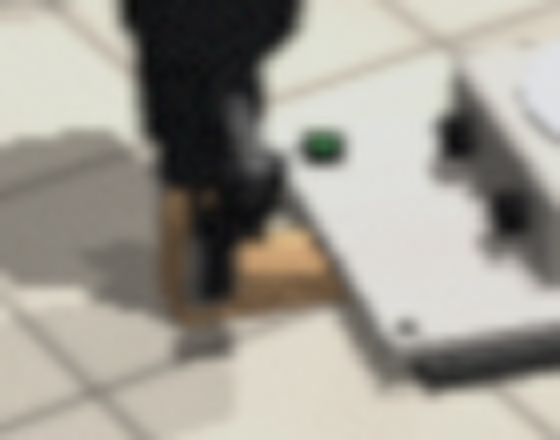

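The lift is about 3 mm and stable, and the bystanders haven't moved. The side-view beaker difference is the arm covering it; the top view shows it unchanged. One more push of a few mm will centre the lift nearer 4 mm.

drive_tool --xyz '[[0.006,-0.0018,0],[0.004,-0.001,0],[0,0,0],[0,0,0],[0,0,0],[0,0,0],[0,0,0]]' --twist '[[-0.002,-0.008,0],[0,-0.004,0],[0,0,0],[0,0,0],[0,0,0],[0,0,0],[0,0,0]]' --gripper '[255,255,255,255,255,255,255]'

```text
time: 9.87
eef_pos: [0.5877, 0.0657, 0.0138]
tool_rot: [0.126, 0.992, 0.0, -0.006]
force: [-2.9, 0.8, 3.5]
grip_width: 0.344
```

```bash
python3 look.py 12;python3 look.py 13; python3 -c "
from h import *
s=sense();print(np.round(s['qvel'],4))"
```

```text
t 9.87 tcp [0.5877 0.0657 0.0138] yaw_jaw 75.58 z [-0.0115  0.0022 -0.9999] F [-2.95  0.76  3.47] w 0.344
rotvec to straight down [-0.0022 -0.0115 -0.    ]
side 149 x' [0.5332 0.6041] y' [0.1919 0.2063 0.2287] yaw -9.0 z [0.0035 0.0421]
   slope -0.145 (flat: -0.2)
   plate z @front 0.0256 428 median 0.0252
tcp x' 0.5491 y' 0.2194
t 9.97 tcp [0.5877 0.0657 0.0138] yaw_jaw 75.58 z [-0.0114  0.0022 -0.9999] F [-2.81 -0.07  4.69] w 0.345
rotvec to straight down [-0.0022 -0.0114 -0.    ]
side 145 x' [0.5325 0.6038] y' [0.192  0.2057 0.2294] yaw -10.3 z [0.0044 0.0409]
   slope -0.134 (flat: -0.2)
   plate z @front 0.0257 429 median 0.0253
tcp x' 0.5491 y' 0.2194
[-0.0001 -0.0004 -0.0015 -0.0009  0.001  -0.0002 -0.0008]
```

View pics/side13.png

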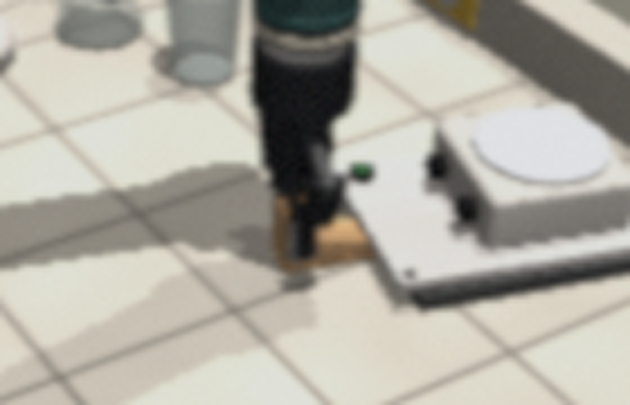

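The edge is now about 3.7 mm up and steady, and the wedge is gripped and resting on the bench under the middle of the edge. Handing in.

```bash
python3 -c "
from h import *
print(finish_job());tool(sense())"
```

```text
the job is handed in; nothing more can be done
None
the job is handed in; nothing more can be done
```

I gripped the beech wedge and slid it tip first along the bench under the middle of the platform's front edge. I handed the job in at about 10 s with the wedge still held. No verdict was reported.

**Last checks**
- **Lift:** the plate's front edge measured 25.6 mm against 21.9 mm at the start, so it is up about 3.7 mm. Two readings 0.1 s apart agreed.
- **Grip:** the opening was about 29 mm on the 30 mm block, set to 80 N. I could not read the pad force itself.
- **Position:** by the tool pose, the wedge origin is about 161 mm ahead of the stand's middle. It is 2–3 mm off the middle line, and the arm was at rest.
- **Other things:** the spacer, beaker, bottle, jar, dish and flask matched their starting images when I compared them, just before the final 3 mm push. In the side view the arm covers the beaker, but the top view shows it unchanged.

**Less certain**
- **Flatness:** I judged it from the tool height, the roughly 4 N bench reaction and the pictures. The ramp slope I fitted from the images did not match the flat value (about −0.13 against −0.2). The fit was contaminated by side faces and fingers, so I did not rely on it. The tool itself ended with about 0.7° of pitch.
- **Insertion force:** midway, the tool pressed down with about 28 N and had 23 N against it, which I then eased.

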